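Feel along the sprung seal rail of a roof-hatch frame

ROBOT

A 7-joint arm with a two-finger parallel gripper is mounted at the origin on the work surface. World frame = base frame: x ahead of the robot, y to its left, z up, the work surface at z = 0. Lengths are in m, angles in rad, forces in N, time in s.
With the tool pointing down it reaches from about 0.4 to 0.875 m from the base axis. Payload 19.3 kg.
Tool frame: the origin (TCP) lies at the very end of the fingers, on their centre line; the grasp point (between the pads) lies 19 mm behind it; z points along the fingers, y is the direction in which the jaws open and shut (so a half turn about z gives the same grasp; the last joint's range is limited). The gripper opens to 85 mm and grips with 20 to 120 N. Pads are 22 mm wide; open, the fingers measure 114 mm over their backs; the gripper's body (76 mm by 85 mm) begins 54 mm behind the grasp point. The pads swing forward as they close: fully open they stand 13 mm farther back than shut.
Start: joints at [1.138, 0.521, -0.036, 1.599, 0.021, 1.021, -0.113], TCP at [0.222, -0.584, 0.231] pointing down, gripper open.
Joint ranges: [-2.91, 2.91], [-0.3, 2.13], [-1.5, 1.42], [0.17, 2.43], [-1.26, 4.41], [0.16, 1.93], [-2.52, 2.52]. Speed limits (rad/s): [1.89, 1.89, 2.39, 2.39, 3.01, 3.01, 3.01].

INTERFACE

Orientations are given as a unit quaternion [x, y, z, w].
In Python, from bench import r gives the robot as it stands.
- The arm moves only by the shell command python3 -m pendant 'ROWS' [OPENING] [FORCE]. ROWS is JSON, a list of rows, each a list of 4 numbers: the shift along the tool's x, y, z in m, then the turn about the tool's z in degrees. In form: [[dx, dy, dz, spin], ...]. A call has 1 to 12 rows; each row shifts and turns the commanded pose from where the row before left it, along the tool's axes as they then stand; what a row does not reach is not made up. A row lasts 1/8 s, in which the tool goes at most 62.5 mm and 10.7 degrees, less where a joint would pass 70% of its speed; a pose out of reach is approached as far as the arm can. A call is refused whole if a number of a shift passes 0.0625 or a number of a turn 10.7, either way. A call with a gripper value outside its range is refused whole. OPENING is the closure, from 0 (fully open) to 1 (shut), set as the call begins (- or left out, the last holds). The fingers move at their own pace and stop on an object; FORCE is the grip in N (left out, the last holds). Time passes only in rows, so rows that do not move let the fingers close. It gives the time, the measured TCP pose, the force and the opening at its end, in the units of the state.
- r.get_obs(): the state, without advancing time (a new reading comes with each control period).
- r.read_camera(name): name is "scene" or "top"; returns the picture (480x640x3 uint8, blue, green, red); there is no depth.
- r.camera_params(name): a dict with "intrinsics" (3x3 intrinsics, pixels), "cam_to_world" (4x4, takes a point from camera to world coordinates). Camera axes: x right, y up, looking along -z (the intrinsics and any distortion apply to the point x, -y, -z); pixel columns grow to the right and rows downward; lengths in m; the calibration is good to about 2 mm. A picture is of the moment at which its call begins. camera_params takes no time and is no camera call.
- r.job_done(): hands the job in, once; it reports no verdict.
The state is a dict: "time_s": time; "joint_positions": joint angles; "joint_vel": joint speeds; "joint_efforts": joint torques, N m; "ee_pos": TCP position; "orientation": TCP orientation; "contact_force": force on the tool from outside, world axes, zero at the start; "wrist_torque": the same for the moment, N m; "width": opening from 0.0 (shut) to 1.0 (fully open).
Only numpy, scipy, OpenCV 4.12 (cv2) and the standard library are available. Lean on these libraries where they do the work, as an engineer would, in place of code of your own. Each camera call takes 0.05 s, during which the arm holds its last target. There are 200 camera calls.

TASK

The cream roof-hatch frame on the bench has a spring-loaded aluminium seal rail along one side; check that it moves freely over its whole length. With closed fingertips, press the rail part-way in at its end beside the tall steel pin, run the fingertips along it to the end beside the squat steel plug, never letting it spring back up on the way nor pushing it to its stop, then lift off. The frame is only to be touched: do not shift or lift it, and leave the pin, the plug and everything else on the bench as they are.

Things in the scene. Friction and masses are not known exactly. Their poses are not given: they have to be found in the camera images.
- frame: loose cream plastic hatch frame lying flat on the bench, 2.2 kg (+-30 %), a rectangular ring 240 (x) by 360 (y) by 40 mm high with 50 mm wide members; origin at the centre of its underside, on the bench, x and y along its sides, z up. The seal rail lies along its +x member.
- rail_top (a point): centre of the upper face of the seal rail, which moves with it: a plain aluminium bar 200 mm long (along the frame's y, +-100 mm from this point), 26 mm wide (along x), 10 mm thick, its edges rounded 3 mm, at x = +95 mm in the frame. When out, its upper face stands 64 mm above the bench, 24 mm above the frame. It stays level wherever along it one presses. Axes parallel to the frame's. The end is the last 35 mm of the rail on either side.
- rail (a joint): how far the rail is pressed down: 0 is out, 0.012 m is its stop. A spring holds it out: about 2.5 N starts it moving, about 7 N brings it to the stop; it springs back when released. Half in is a good working depth.
- pin: tall steel locating pin standing loose on one corner of the frame beyond the end of the rail where the tracing starts; 26 mm wide foot 5 mm thick, 14 mm wide shank, 55 mm tall; origin at the centre of its underside, 40 mm above the bench and 148 mm from the rail's centre along the rail's line. It may be on either of the two corners (frame's +y or -y), the plug on the other.
- plug: squat steel plug, a disc 34 mm across and 14 mm high, standing loose on the other corner beyond the end of the rail where the tracing finishes; origin at the centre of its underside, 148 mm from the rail's centre.
- latch: bystander: black plastic latch handle lying on the bench inside the frame, 85 mm long, 24 mm high; origin at its underside
- washer: bystander: steel washer 38 mm across, 6 mm thick, on the bench inside the frame
- carton: bystander: cardboard box 90 x 130 x 60 mm, right of the frame
- cleaner: bystander: grey bottle 60 mm across, 170 mm tall, right of the frame
- tape: bystander: roll of paper tape 100 mm across, 25 mm high, left of the frame
- driver: bystander: screwdriver lying on the bench, left of the frame

How it is judged:
On the way, in this order (a step that is already met when the one before it is completed fails the run):
1. fingertips press the rail in at its end beside the pin (horizontal distance between the grasp point and pin below 0.083 m and value of joint rail above 0.0015 m and contact force between the fingers and frame above 0.3 N), for 0.1 s.
2. fingertips still press it in at mid-length (y of the grasp point in the frame of frame between -0.015 and 0.015 m and value of joint rail above 0.0015 m and contact force between the fingers and frame above 0.3 N), for 0.05 s.
3. fingertips still press it in at its end beside the plug (horizontal distance between the grasp point and plug below 0.083 m and value of joint rail above 0.0015 m and contact force between the fingers and frame above 0.3 N), for 0.1 s.
At the end, for the whole second after the job is handed in: The rail was kept pressed in (1.5 mm or more at both ends and the middle, 1 mm between) from the pin's end to the plug's end, and is out again (within 1 mm); frame, pin, plug and bystanders are within 20 mm of their starts, the frame flat and still, pin and plug upright (value of joint rail below 0.001 m and distance of each of frame, pin, plug, latch, washer, carton, cleaner, tape, driver from where it was at the start of the episode below 0.02 m and angle between frame's own z axis and vertical below 0.03 rad and linear speed of frame below 0.01 m/s and angle between each of pin, plug's own z axis and vertical below 0.15 rad); the robot touches nothing.
It fails at once if the rail is let out (pressed in less than 1 mm) with the fingertips on or just above its middle 110 mm: touching down, lifting or slipping off there (value of joint rail below 0.001 m and y of the grasp point in the frame of frame between -0.055 and 0.055 m and x of the grasp point in the frame of frame between 0.065 and 0.125 m and z of the grasp point in the frame of frame below 0.095 m).
It fails at once if the rail is pushed to its stop (beyond 11.3 mm) (value of joint rail above 0.0113 m).
It fails at once if the frame is pressed with more than 25 N (contact force between the fingers and frame above 25 N).
It fails at once if the frame is lifted, tipped or shifted more than 20 mm (height (world z) of frame above 0.01 m or angle between frame's own z axis and vertical above 0.06 rad or distance of frame from where it was at the start of the episode above 0.02 m).
It fails at once if the pin, the plug or a bystander is moved more than 20 mm, or the pin or plug knocked over (distance of any of pin, plug, latch, washer, carton, cleaner, tape, driver from where it was at the start of the episode above 0.02 m or angle between any of pin, plug's own z axis and vertical above 0.3 rad).
It also fails if it takes over 48 s, if anything falls off the work surface, if the arm or the gripper's body presses on something with over 40 N, if the wrist force passes 120 N, or if a joint passes its speed limit or range.

## Working session

There is one attempt and no reset: what is moved stays moved. The work goes in short steps, Python scripts to look and compute and a shell command to move; the robot and the scene stay as the last step left them, time stands still between calls to the robot, and variables do not carry over. Pictures are saved under pics/ and viewed, about 8 in all and at most 12, crops included, and the job is handed in when it is done.

```bash
mkdir -p pics; ls; python3 - <<'E'
from bench import r
import cv2
o=r.get_obs();print(o)
for n in("top","scene"):
    cv2.imwrite(f"pics/{n}0.png",r.read_camera(n));p=r.camera_params(n);print(n,p)
E
```

```text
pics
{'time_s': 0.0, 'joint_positions': array([ 1.13778662,  0.52201094, -0.03633518,  1.59996386,  0.02117442,
        1.02114729, -0.11280853]), 'joint_vel': array([-0.00061936,  0.00089595,  0.00092893, -0.00050685, -0.00091533,
        0.00040846, -0.00047938]), 'joint_efforts': array([ 1.17442210e-04, -9.27134943e+01,  1.98042825e+00, -3.69938457e+01,
        1.78204273e-02,  8.11594364e-03, -7.92558978e-06]), 'ee_pos': array([ 0.22167229, -0.58401243,  0.23074338]), 'orientation': array([ 9.83593389e-01,  1.80398772e-01, -1.31291571e-04, -5.57543520e-04]), 'contact_force': array([0.42470128, 0.02759881, 0.15474324]), 'wrist_torque': array([ 0.02342437, -0.0042097 , -0.00285653]), 'width': 1.002243680888355}
top {'intrinsics': array([[573.97188204,   0.        , 312.47306088],
       [  0.        , 573.97188204, 241.04007509],
       [  0.        ,   0.        ,   1.        ]]), 'cam_to_world': array([[-2.78780142e-02,  9.88821053e-01, -1.46477786e-01,
         2.81049685e-01],
       [-9.99610706e-01, -2.74130542e-02,  5.19229826e-03,
        -1.46534272e-02],
       [ 1.11885034e-03,  1.46565514e-01,  9.89200333e-01,
         1.65995941e+00],
       [ 0.00000000e+00,  0.00000000e+00,  0.00000000e+00,
         1.00000000e+00]])}
scene {'intrinsics': array([[449.72758719,   0.        , 318.70617533],
       [  0.        , 449.72758719, 238.20961578],
       [  0.        ,   0.        ,   1.        ]]), 'cam_to_world': array([[ 0.80429937, -0.43778443,  0.40180508,  0.93307822],
       [ 0.59421861,  0.58958785, -0.54707441, -0.55847821],
       [ 0.00260126,  0.67877166,  0.73434479,  0.84194998],
       [ 0.        ,  0.        ,  0.        ,  1.        ]])}
```

View pics/top0.png

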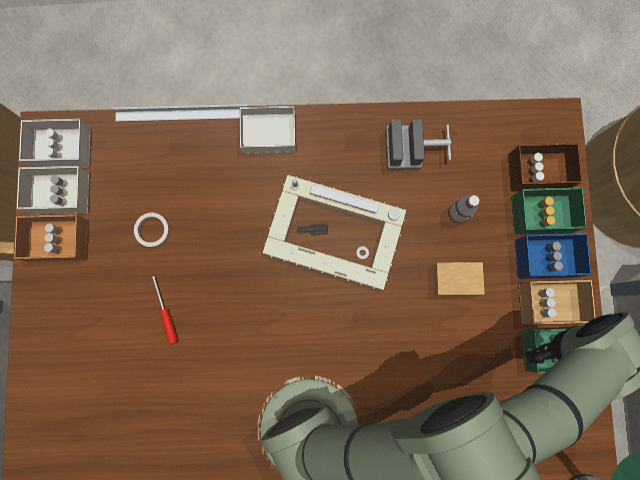

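View pics/scene0.png

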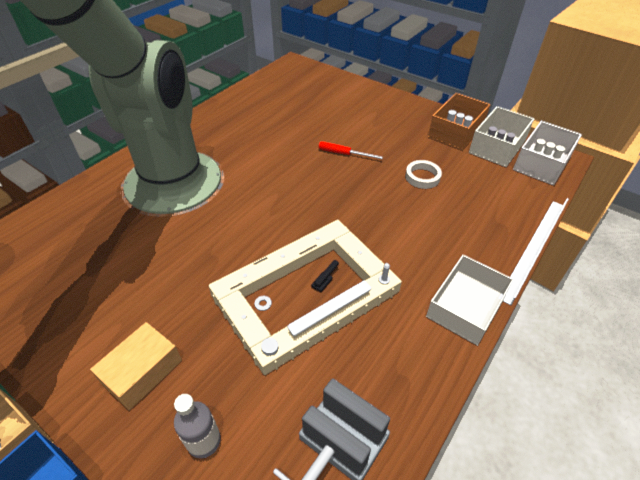

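The top view shows the rail from about (311,188) to (379,209), with the pin at (295,184) and the plug at (394,215). So the pin is on the frame's +y corner and the +x side faces away from the robot. The scene view agrees: pin (385,272), plug (269,347). Next I measure these precisely.

```bash
cat > h.py <<'E'
import numpy as np,cv2
from bench import r
def ray(n,uv,z):
    p=r.camera_params(n);K=p["intrinsics"];T=p["cam_to_world"]
    d=np.linalg.inv(K)@np.array([uv[0],uv[1],1.]);d=T[:3,:3]@(d*[1,-1,-1]);o=T[:3,3]
    return o+d*(z-o[2])/d[2]
def proj(n,P):
    p=r.camera_params(n);T=p["cam_to_world"];c=T[:3,:3].T@(np.array(P)-T[:3,3]);c=c*[1,-1,-1];u=p["intrinsics"]@c;return u[:2]/u[2]
E
python3 - <<'E'
from h import *
a=cv2.imread("pics/top0.png");s=cv2.imread("pics/scene0.png")
c=cv2.resize(a[165:300,255:415],None,fx=5,fy=4.4,interpolation=cv2.INTER_CUBIC) if 0 else cv2.resize(a[170:230,280:410],None,fx=6,fy=6,interpolation=cv2.INTER_CUBIC)
d=cv2.resize(s[255:375,205:405],None,fx=4,fy=4,interpolation=cv2.INTER_CUBIC)
cv2.imwrite("pics/c1.png",c);cv2.imwrite("pics/c2.png",d)
# frame: cream mask, cream vs white by saturation
for n,im,(x0,x1,y0,y1) in(("top",a,(255,415,165,300)),("scene",s,(205,405,210,380))):
    m=np.zeros(im.shape[:2],np.uint8);h=cv2.cvtColor(im,cv2.COLOR_BGR2HSV)
    sub=(h[...,2]>110)&(h[...,1]<110);m[y0:y1,x0:x1]=sub[y0:y1,x0:x1]
    cs,_=cv2.findContours(m,0,2);k=max(cs,key=cv2.contourArea);print(n,cv2.minAreaRect(k) )
    print(cv2.approxPolyDP(cv2.convexHull(k),6,True)[:,0].tolist())
    g=m&((h[...,1]<28)).astype(np.uint8);cs,_=cv2.findContours(g,0,2)
    for k in cs:
        if cv2.contourArea(k)>25: print(" white",cv2.contourArea(k),cv2.minAreaRect(k))
E
```

```text
top ((334.57940673828125, 231.84063720703125), (128.44302368164062, 86.0384750366211), 17.020524978637695)
[[287, 175], [405, 209], [383, 289], [263, 253]]
 white 113.0 ((362.0, 252.0), (12.0, 12.0), 90.0)
 white 1687.5 ((324.9523010253906, 262.73968505859375), (125.36335754394531, 16.000732421875), 16.966148376464844)
 white 663.0 ((386.4717102050781, 246.8490753173828), (15.933823585510254, 46.70258712768555), 15.945395469665527)
 white 125.0 ((395.61322021484375, 215.10377502441406), (15.796462059020996, 14.422857284545898), 15.945395469665527)
 white 359.5 ((281.7972106933594, 217.74911499023438), (15.689266204833984, 41.75849914550781), 17.35402488708496)
 white 653.5 ((350.04998779296875, 200.84999084472656), (82.21920776367188, 13.597792625427246), 18.434947967529297)
 white 61.0 ((295.0000305175781, 184.0), (8.944271087646484, 9.838699340820312), 26.56505012512207)
scene ((305.35589599609375, 287.52508544921875), (107.84617614746094, 170.0442352294922), 58.32453155517578)
[[337, 219], [389, 264], [399, 290], [264, 374], [209, 284]]
 white 162.5 ((262.5, 302.5), (13.0, 15.0), 90.0)
 white 1101.0 ((244.34613037109375, 317.2691955566406), (55.747371673583984, 22.46535873413086), 56.30992889404297)
 white 2451.5 ((325.2088623046875, 313.9273681640625), (22.16565704345703, 161.14279174804688), 58.07912063598633)
 white 729.0 ((359.7500305175781, 252.2500457763672), (52.32590103149414, 16.26345443725586), 45.0)
 white 1873.5 ((278.69171142578125, 258.3770751953125), (15.682330131530762, 147.50155639648438), 63.047821044921875)
```

View pics/c1.png

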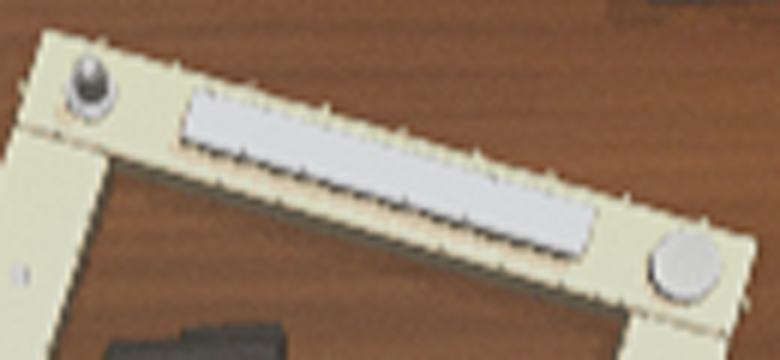

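View pics/c2.png

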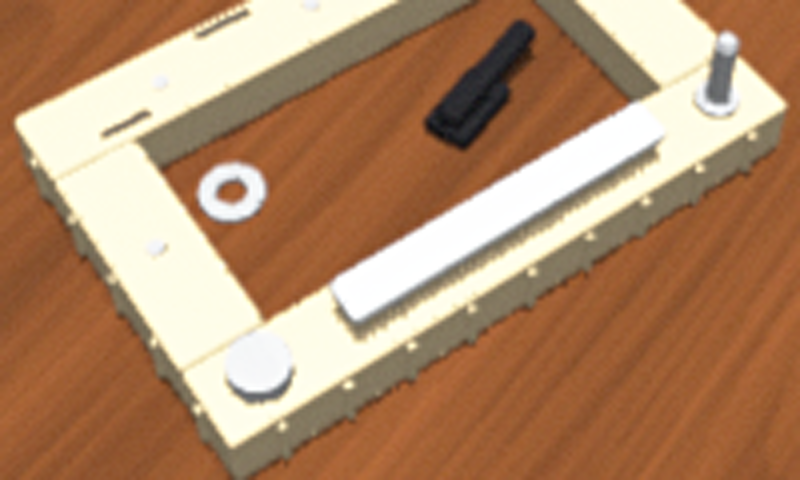

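The enlarged top view shows the rail's upper face with corners near crop (200,89), (597,208), (582,256) and (182,140), the pin at (90,90) and the plug at (685,264). The scene crop confirms it. Next I separate the bluish metal from the cream.

```bash
python3 - <<'E'
from h import *
res={}
for n,(x0,x1,y0,y1) in(("top",(285,405,175,228)),("scene",(250,398,260,360))):
    im=cv2.imread(f"pics/{n}0.png").astype(int);m=np.zeros(im.shape[:2],np.uint8)
    m[y0:y1,x0:x1]=((im[...,0]>im[...,2]-8)&(im[...,2]>130))[y0:y1,x0:x1]
    cs,_=cv2.findContours(m,0,2)
    for k in cs:
        A=cv2.contourArea(k)
        if A<20: continue
        M=cv2.moments(k);c=(M["m10"]/M["m00"],M["m01"]/M["m00"]);R=cv2.minAreaRect(k)
        z=.064 if A>400 else .054
        print(n,A,np.round(c,1),np.round(ray(n,c,z),4),R)
        if A>400:
            b=np.array([ray(n,q,.064)[:2] for q in cv2.boxPoints(R)]);print(np.round(b,4).tolist(),np.linalg.norm(b-np.roll(b,1,0),axis=1))
            w=np.array([ray(n,q,.064)[:2] for q in np.argwhere(m)[:, ::-1] if cv2.pointPolygonTest(k,tuple(map(float,q)),False)>=0])
            _,_,v=np.linalg.svd(w-w.mean(0));print("centroid",w.mean(0),"dir",v[0],np.degrees(np.arctan2(v[0][0],v[0][1])))
print("frame corners top view, z=.04")
c=np.array([ray("top",q,.04)[:2] for q in [(287,175),(405,209)]]);print(c,np.linalg.norm(c[1]-c[0]))
for q in[(42,30),(757,240)]: print(ray("top",(q[0]/6+280-.4,q[1]/6+170-.4),.04))
for q in[(90,103),(90,60)]: print("pin foot/top",ray("top",(q[0]/6+280-.4,q[1]/6+170-.4),.045 if q[1]>80 else .095))
for q in[(717,100),(726,40)]: print("pin scene",ray("scene",(q[0]/4+205-.4,q[1]/4+255-.4),.045 if q[1]>80 else .093))
for q in[(200,89),(597,208),(582,256),(182,140)]: print("rail c top",ray("top",(q[0]/6+280-.4,q[1]/6+170-.4),.064))
for q in[(635,102),(665,135),(357,322),(335,287)]: print("rail c scene",ray("scene",(q[0]/4+205-.4,q[1]/4+255-.4),.064))
E
```

```text
top 84.5 [393.9 213.9] [ 0.5905 -0.2573  0.054 ] ((394.0, 214.0), (10.0, 10.0), 90.0)
top 548.5 [344.4 198.4] [ 0.6374 -0.1171  0.064 ] ((344.2554931640625, 198.32078552246094), (69.63590240478516, 8.992512702941895), 16.587339401245117)
[[0.6567, -0.0187], [0.6816, -0.0267], [0.6185, -0.2145], [0.5938, -0.2061]] [0.19762438 0.02620989 0.19807115 0.02607547]
centroid [ 0.63748219 -0.11694397] dir [0.31856939 0.94789954] 18.576429994608546
top 20.0 [294.1 185.2] [0.6824 0.0252 0.054 ] ((294.5, 184.5), (9.0, 7.0), 90.0)
scene 181.0 [269.2 345.3] [ 0.5936 -0.2583  0.054 ] ((269.0, 345.0), (14.0, 16.0), 90.0)
scene 153.0 [262.4 302.9] [ 0.5169 -0.1912  0.054 ] ((262.5, 302.5), (13.0, 15.0), 90.0)
scene 1006.0 [328.5 307.9] [ 0.6397 -0.1242  0.064 ] ((329.2499694824219, 307.2500305175781), (12.347898483276367, 91.75173950195312), 59.036251068115234)
[[0.5973, -0.208], [0.6598, -0.014], [0.6859, -0.03], [0.6225, -0.2192]] [0.02754132 0.20378575 0.03066231 0.19953404]
centroid [ 0.64009857 -0.12279182] dir [-0.31135563 -0.95029347] -161.8590540071893
scene 33.5 [383.9 280. ] [0.6913 0.0133 0.054 ] ((383.75, 278.75), (9.192388534545898, 8.485280990600586), 45.0)
frame corners top view, z=.04
[[ 0.71667695  0.04534898]
 [ 0.60671578 -0.29189947]] 0.35472239777958736
[0.71790288 0.04648408 0.04      ]
[ 0.60489698 -0.29401416  0.04      ]
pin foot/top [0.67982627 0.02399582 0.045     ]
pin foot/top [0.68805314 0.02231941 0.095     ]
pin scene [0.6879111  0.02077938 0.045     ]
pin scene [0.68569427 0.02373835 0.093     ]
rail c top [ 0.6805137  -0.02889385  0.064     ]
rail c top [ 0.61760367 -0.21500178  0.064     ]
rail c top [ 0.59469394 -0.20688475  0.064     ]
rail c top [ 0.65593923 -0.01966352  0.064     ]
rail c scene [ 0.65872091 -0.02071811  0.064     ]
rail c scene [ 0.68352787 -0.02982931  0.064     ]
rail c scene [ 0.6222065  -0.21645299  0.064     ]
rail c scene [ 0.60102731 -0.20748915  0.064     ]
```

Both views agree: rail centre about (0.639, −0.118), frame yaw about −18.5°. The pin–plug distance measures 0.296 m, as specified. The tool's y axis goes along the rail (spin +39.3°). I close the gripper, rise and turn, then travel above everything on the bench.

```bash
python3 -m pendant '[[0,0,-0.02,9.8],[0,0,-0.02,9.8],[0,0,-0.02,9.8],[0,0,-0.01,9.8],[0,0,0,0],[0,0,0,0]]' 1 20
python3 -m pendant '[[0.0155,-0.04,0,0],[0.0155,-0.04,0,0],[0.0155,-0.04,0,0],[0.0155,-0.04,0,0],[0.0155,-0.04,0,0],[0.0155,-0.04,0,0],[0.0155,-0.04,0,0],[0.0155,-0.04,0,0]]'
python3 -m pendant '[[0.0155,-0.04,0,0],[0.0155,-0.04,0,0],[0.0155,-0.04,0,0],[0.0155,-0.04,0,0],[0.0155,-0.04,0,0],[0.0155,-0.04,0,0],[0.0155,-0.04,0,0],[0.0155,-0.04,0,0],[0,0,0,0],[0,0,0,0]]'
cat > e.py <<'E'
from h import *
from scipy.spatial.transform import Rotation as R
o=r.get_obs();p=o["ee_pos"];Q=R.from_quat(o["orientation"]).as_matrix()
C=np.array([.639,-.118]);u=np.array([.3173,.9483]);f=np.array([.9483,-.3173])
d=p[:2]-C
print("t",round(o["time_s"],2),"p",p.round(4),"along",round(d@u,4),"across",round(d@f,4),"F",o["contact_force"].round(2),"w",round(o["width"],2))
print("toolx",Q[:,0].round(3),"tooly",Q[:,1].round(3),"z",Q[:,2].round(3),"to start(.076,0): ",(Q.T@np.append(C+.076*u-p[:2],0)).round(4))
E
python3 e.py
```

```text
time_s: 0.85
ee_pos: [0.2218, -0.584, 0.3006]
orientation: [0.987, -0.158, -0.0, -0.0]
contact_force: [-0.3, 0.0, 0.4]
width: -0.003
time_s: 1.85
ee_pos: [0.441, -0.3187, 0.3007]
orientation: [0.987, -0.158, -0.0, -0.0]
contact_force: [0.5, -0.4, 0.3]
width: -0.002
time_s: 3.1
ee_pos: [0.6589, -0.0561, 0.3006]
orientation: [0.987, -0.159, -0.001, 0.0]
contact_force: [-1.0, -0.0, 0.2]
width: 0.002
t 3.1 p [ 0.6589 -0.0561  0.3006] along 0.065 across -0.0008 F [-0.99 -0.    0.17] w 0.0
toolx [ 0.949 -0.314 -0.001] tooly [-0.314 -0.949  0.001] z [-0.001 -0.    -1.   ] to start(.076,0):  [ 0.0008 -0.0109 -0.    ]
```

```bash
python3 -m pendant '[[0.001,-0.011,0,0],[0,0,0.04,0],[0,0,0.04,0],[0,0,0.04,0],[0,0,0.04,0],[0,0,0.03,0],[0,0,0.02,0],[0,0,0.01,0],[0,0,0,0],[0,0,0,0]]'
python3 e.py; python3 - <<'E'
from h import *
a=r.read_camera("top")[160:240,270:400];s=r.read_camera("scene")[235:365,240:400]
cv2.imwrite("pics/d.png",np.hstack([cv2.resize(a,(520,320),interpolation=2),cv2.resize(s,(394,320),interpolation=2)])[:,:800] if 0 else cv2.resize(s,(640,520),interpolation=2))
E
```

```text
time_s: 4.35
ee_pos: [0.6643, -0.0453, 0.0824]
orientation: [0.987, -0.16, 0.001, -0.0]
contact_force: [-0.1, -0.3, 1.3]
width: 0.001
t 4.35 p [ 0.6643 -0.0453  0.0824] along 0.077 across 0.0009 F [-0.08 -0.25  1.28] w 0.0
toolx [ 0.949 -0.316  0.001] tooly [-0.316 -0.949 -0.   ] z [ 0.001  0.    -1.   ] to start(.076,0):  [-0.0009  0.001  -0.    ]
```

View pics/d.png

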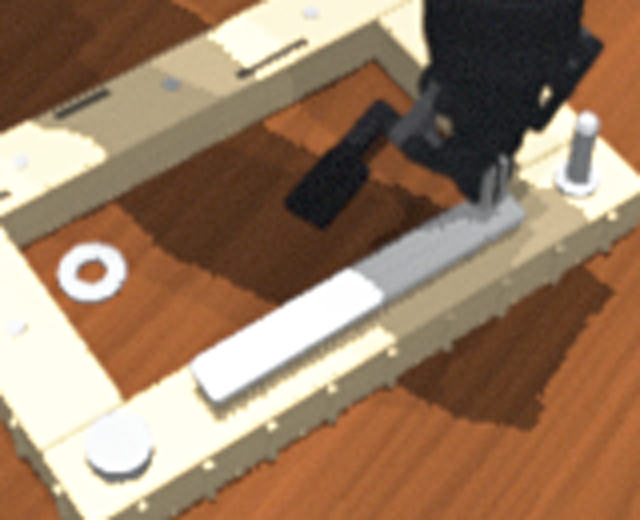

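The closed fingertips (crop 490,200) hang over the rail's pin end, and the gripper is clear of the pin (580,150). I press slowly.

```bash
python3 -m pendant '[[-0.001,0,0.006,0],[0,0,0.006,0],[0,0,0.003,0],[0,0,0,0],[0,0,0,0],[0,0,0,0]]'
python3 -m pendant '[[0,0,0.002,0],[0,0,0.002,0],[0,0,0.001,0],[0,0,0.001,0],[0,0,0.001,0],[0,0,0,0],[0,0,0,0],[0,0,0,0]]'
python3 e.py
```

```text
time_s: 5.2
ee_pos: [0.6628, -0.045, 0.0665]
orientation: [0.987, -0.16, 0.0, -0.0]
contact_force: [-0.2, 0.0, -0.4]
width: -0.001
time_s: 6.2
ee_pos: [0.6628, -0.045, 0.0594]
orientation: [0.987, -0.16, 0.0, -0.0]
contact_force: [1.3, -0.1, 5.0]
width: 0.0
t 6.2 p [ 0.6628 -0.045   0.0594] along 0.0768 across -0.0005 F [ 1.32 -0.07  4.99] w 0.0
toolx [ 0.949 -0.316  0.   ] tooly [-0.316 -0.949 -0.   ] z [ 0.  0. -1.] to start(.076,0):  [0.0005 0.0008 0.    ]
```

Force has risen to about 5 N at z = 0.0594, which agrees with the rail being roughly 4.6 mm in. I go 1 mm deeper and trace towards the plug.

```bash
python3 -m pendant '[[0,0,0.001,0],[0,0,0,0],[0,0,0,0],[0,0.004,0,0],[0,0.005,0,0],[0,0.005,0,0],[0,0.005,0,0],[0,0.005,0,0],[0,0.005,0,0],[0,0.005,0,0]]'
python3 e.py; python3 - <<'E'
from h import *
cv2.imwrite("pics/e.png",cv2.resize(r.read_camera("scene")[235:365,240:400],(640,520),interpolation=2))
E
```

```text
time_s: 7.45
ee_pos: [0.6519, -0.0776, 0.0583]
orientation: [0.987, -0.16, -0.0, -0.0]
contact_force: [0.8, 4.1, 4.3]
width: -0.002
t 7.45 p [ 0.6519 -0.0776  0.0583] along 0.0424 across -0.0006 F [0.83 4.07 4.34] w -0.0
toolx [ 0.949 -0.316 -0.   ] tooly [-0.316 -0.949 -0.   ] z [-0.  0. -1.] to start(.076,0):  [ 0.0007 -0.0336  0.    ]
```

View pics/e.png

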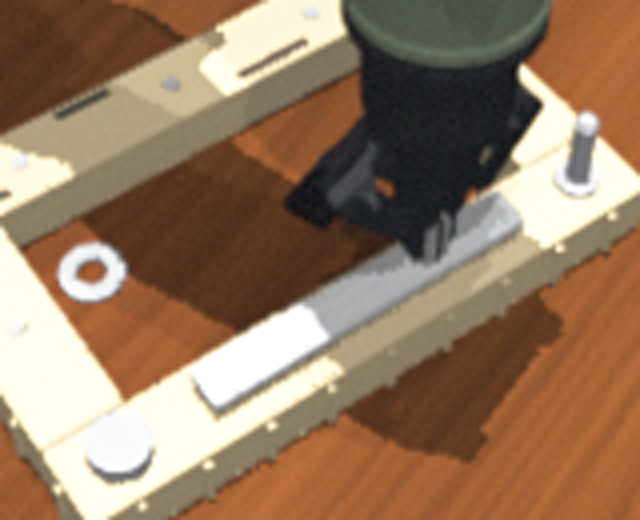

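The rail is in and level, and the frame, pin (580,150) and plug (118,445) are unmoved. I continue.

```bash
python3 -m pendant '[[0,0.005,0,0],[0,0.005,0,0],[0,0.005,0,0],[0,0.005,0,0],[0,0.005,0,0],[0,0.005,0,0],[0,0.005,0,0],[0,0.005,0,0],[0,0.005,0,0],[0,0.005,0,0],[0,0.005,0,0]]'
python3 e.py; python3 - <<'E'
from h import *
cv2.imwrite("pics/f.png",cv2.resize(r.read_camera("scene")[235:365,240:400],(640,520),interpolation=2))
E
```

```text
time_s: 8.88
ee_pos: [0.6345, -0.1298, 0.0583]
orientation: [0.987, -0.16, -0.0, -0.0]
contact_force: [1.4, 3.4, 5.1]
width: -0.002
t 8.88 p [ 0.6345 -0.1298  0.0583] along -0.0126 across -0.0006 F [1.38 3.35 5.11] w -0.0
toolx [ 0.949 -0.316 -0.   ] tooly [-0.316 -0.949  0.   ] z [-0.  0. -1.] to start(.076,0):  [ 0.0007 -0.0886 -0.    ]
```

View pics/f.png

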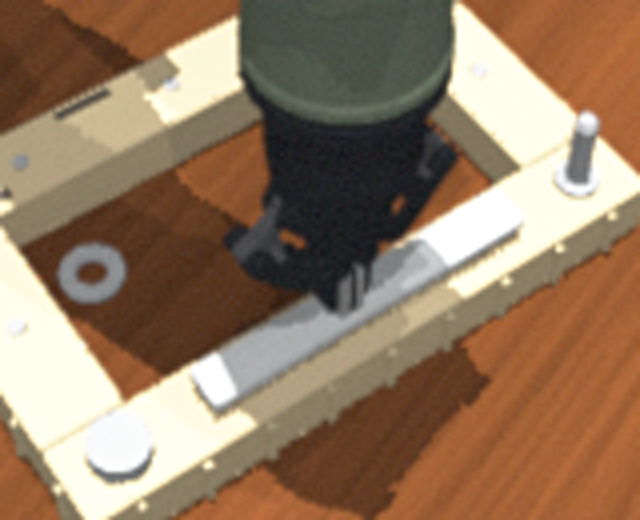

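The fingertips (crop 350,290) are just past mid-length with the rail still in, and the frame, pin and plug are unmoved. I go on to −0.078 along.

```bash
python3 -m pendant '[[0,0.005,0,0],[0,0.005,0,0],[0,0.005,0,0],[0,0.005,0,0],[0,0.005,0,0],[0,0.005,0,0],[0,0.005,0,0],[0,0.005,0,0],[0,0.005,0,0],[0,0.005,0,0],[0,0.005,0,0],[0,0.005,0,0]]'
python3 -m pendant '[[0,0.004,0,0],[0,0,0,0],[0,0,0,0],[0,0,0,0]]'
python3 e.py; python3 - <<'E'
from h import *
cv2.imwrite("pics/g.png",cv2.resize(r.read_camera("scene")[235:385,215:400],(740,600),interpolation=2))
E
```

```text
time_s: 10.42
ee_pos: [0.6155, -0.1867, 0.0583]
orientation: [0.987, -0.16, -0.0, -0.0]
contact_force: [1.4, 3.1, 4.6]
width: 0.001
time_s: 10.92
ee_pos: [0.6141, -0.1909, 0.0583]
orientation: [0.987, -0.16, -0.0, 0.0]
contact_force: [-0.6, -3.4, 4.8]
width: -0.003
t 10.93 p [ 0.6141 -0.1909  0.0583] along -0.077 across -0.0004 F [-0.57 -3.41  4.76] w -0.0
toolx [ 0.949 -0.316 -0.   ] tooly [-0.316 -0.949  0.001] z [-0.    -0.001 -1.   ] to start(.076,0):  [ 6.00e-04 -1.53e-01 -1.00e-04]
```

View pics/g.png

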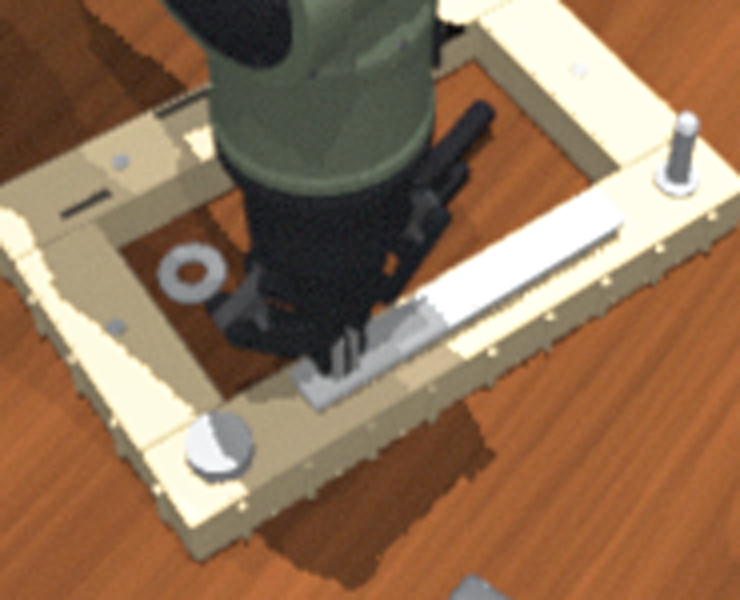

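The fingertips are at the rail's plug end, 71 mm from the plug, with about 4.8 N on it. I lift straight off and check.

```bash
python3 -m pendant '[[0,0,-0.002,0],[0,0,-0.004,0],[0,0,-0.01,0],[0,0,-0.03,0],[0,0,-0.05,0],[0,0,-0.06,0],[0,0,-0.06,0],[0,0,0,0],[0,0,0,0],[0,0,0,0],[0,0,0,0]]'
python3 e.py; python3 - <<'E'
from h import *
b=cv2.imread("pics/scene0.png")
s=r.read_camera("scene");cv2.imwrite("pics/i.png",s)
g=lambda i:cv2.cvtColor(i,6).astype(np.float32)
# rail front edge / frame patches: shift vs start
for nm,(x0,x1,y0,y1) in dict(pin=(372,398,258,292),plug=(255,285,335,362),railpin=(345,375,275,305),railplug=(285,315,310,340),cornerfr=(250,280,355,380)).items():
    print(nm,cv2.phaseCorrelate(g(b[y0:y1,x0:x1]),g(s[y0:y1,x0:x1])))
E
```

```text
time_s: 12.35
ee_pos: [0.6141, -0.19, 0.2734]
orientation: [0.987, -0.16, -0.001, -0.0]
contact_force: [0.4, -0.2, 0.0]
width: 0.003
t 12.35 p [ 0.6141 -0.19    0.2734] along -0.0762 across -0.0008 F [ 0.43 -0.17  0.03] w 0.0
toolx [ 0.949 -0.316 -0.002] tooly [-0.316 -0.949  0.   ] z [-0.002  0.    -1.   ] to start(.076,0):  [ 0.001  -0.1522 -0.    ]
pin ((0.5219562670799665, -0.044327921227459655), 0.9907761517866158)
plug ((0.013607805074478563, 0.48227814076867404), 0.6493962853043168)
railpin ((-0.006401915150254567, -0.05100502260807538), 1.0056791410181258)
railplug ((-0.06702475435085553, -0.08782882887464005), 0.9507430262035794)
cornerfr ((0.11181851763002726, 0.37101752366761076), 0.8816748603185018)
```

View pics/i.png

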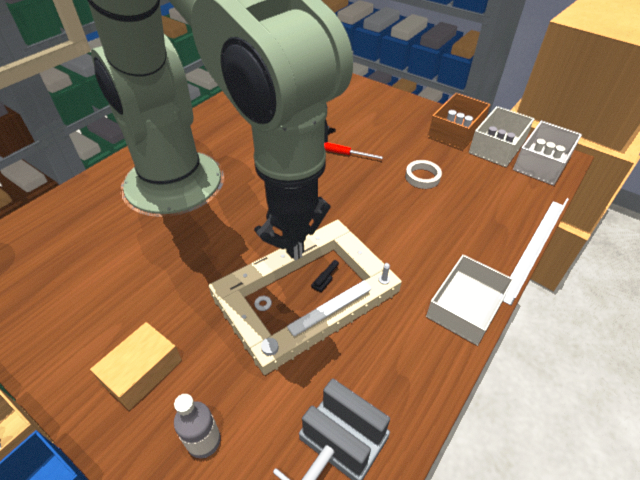

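The arm is clear. The rail is back out at its starting place (shift under 0.1 px), and the pin (385,272), plug (269,347), frame and bystanders are where they were. I hand it in.

```bash
python3 -c "
from bench import r
print(r.job_done(), r.get_obs()['time_s'])"
```

```text
the job is handed in; nothing more can be done
the job is handed in; nothing more can be done
```

The rail was pressed in at the pin's end and traced to the plug's end, and then I lifted straight off. The job is handed in; no verdict is reported.

- **Press:** I touched down with shut fingertips 77 mm from the rail's centre and took the rail to about 5.7 mm in. I ran along to 77 mm on the plug side at a constant fingertip height of 58.3 mm. The vertical force read 4.3–5.1 N at the points checked, which agrees with roughly half depth.
- **Depth:** This was inferred from the fingertip height and the force, as the rail's travel cannot be read directly.
- **Last checks:** At 12.35 s the tool was at 0.273 m with no contact force. The rail was back out, less than 0.15 px from its starting place in the scene camera.
- **Other objects:** The pin, plug and frame corner showed shifts of up to 0.5 px, about 1 mm. Part of that may come from the arm's shadow, as the plug's match was weak (0.65). Pin and plug were upright, and no bystander in view had visibly moved; I compared those by eye only. The driver was partly hidden behind the arm.

The two cameras put the rail's centre about 4 mm apart, so I used a mean, which the pin–plug midpoint confirmed. No check failed.

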